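# Show the kitchen helper which bowl to fill, and from what

## Robot

A 6-joint arm with a two-finger parallel gripper is mounted at the origin on the work surface. World frame = base frame: x ahead of the robot, y to its left, z up, the work surface at z = 0. Lengths are in mm, angles in rad, forces in N, time in s.
With the tool pointing down it reaches from about 275 to 750 mm from the base axis. Payload 10.2 kg.
Tool frame: the origin (TCP) lies between the finger pads; the fingertips stand 8 mm ahead of it and the grasp point (between the pads) lies 11 mm behind it; z points along the fingers, y is the direction in which the jaws open and shut (so a half turn about z gives the same grasp; the last joint's range is limited). The gripper opens to 88 mm and grips with 3 to 60 N. Pads are 18 mm wide; open, the fingers measure 123 mm over their backs; the gripper's body (75 mm by 187 mm) begins 45 mm behind the grasp point.
Start: joints at [-1.504, 0.313, 1.498, -0, 1.331, -0.223], TCP at [150.011, -503.118, 246.72] pointing down, gripper open.
Joint ranges: [-2.94, 2.94], [-0.97, 2.17], [0.19, 2.56], [-1.23, 4.37], [0.02, 3.11], [-2.88, 2.88]. Speed limits (rad/s): [2.39, 2.39, 3.01, 3.14, 3.14, 3.14].

## Interface

Orientations are given as [roll, pitch, yaw] about the fixed x, y, z axes, in that order (R = Rz(yaw) Ry(pitch) Rx(roll)).
In Python, from plant import read_state, capture, job_done gives the robot as it stands.
- The arm moves only by the tool apply_moves, never from a script. Its argument "plan" is a list of rows, each an object with "translation": the shift along the world's x, y, z in mm, a list of three; "spin": the turn about the world's z in rad; "fingers": the finger opening in mm, from 0 to 88.1. In form: [{"translation": [dx, dy, dz], "spin": spin, "fingers": fingers}, ...]. A call has 1 to 5 rows; each row shifts and turns the commanded pose from where the row before left it; what a row does not reach is not made up. A row lasts 1/8 s, in which the tool goes at most 62.5 mm and 10.7 degrees, less where a joint would pass 70% of its speed; a pose out of reach is approached as far as the arm can. A call is refused whole if a number of a shift passes 62.5 or a number of a turn 0.188, either way. A call with a gripper value outside its range is refused whole. The fingers move at their own pace and stop on an object; "squeeze" is the grip in N (left out, the last holds). Time passes only in rows, so rows that do not move let the fingers close. It gives the time, the measured TCP pose, the force and the opening at its end, in the units of the state.
- read_state(): the state, without advancing time (a new reading comes with each control period).
- capture(name): name is "scene" or "top"; returns a dict with "pixels" (480x640x3 uint8, red, green, blue), "range_z" (480x640 float32, mm along the optical axis (not along the pixel's ray), 0 where there is no reading), "vertical_fov" (degrees; the focal length in pixels is half the picture's height over the tangent of half this angle, whatever the lens; pixels are square), "cx", "cy" (the principal point, pixels), "R" (3x3) and "t" (3): a world point X has camera coordinates R X + t. Camera axes: x right, y down, z forward; pixel columns grow to the right and rows downward; lengths in mm; the calibration is good to about 2 mm. A picture is of the moment at which its call begins.
- job_done(): hands the job in, once; it reports no verdict.
The state is a dict: "time_s": time; "joint_pos": joint angles; "qd": joint speeds; "joint_torque": joint torques, N m; "position": TCP position; "tool_rot": TCP orientation; "force": force on the tool from outside, world axes, zero at the start; "wrist_torque": the same for the moment, N m; "opening": opening from 0.0 (shut) to 1.0 (fully open).
Only numpy, scipy, OpenCV 4.12 (cv2) and the standard library are available. Lean on these libraries where they do the work, as an engineer would, in place of code of your own. Each camera call takes 0.05 s, during which the arm holds its last target.

## Task

One of the four little green bowls on the serving tray is still empty, and your helper should fill it with limes: show her. Point down at the empty bowl with your fingertips about three centimetres above the middle of it for two full seconds, then point in the same way at the heap of limes in the steel bowl for two full seconds, and finish while still pointing there. Touch, move or lift nothing, and keep your fingertips at least ten centimetres up whenever they pass over one of the other bowls, so that she does not take the wrong one.

Things in the scene. Friction and masses are not known exactly. Their poses are not given: they have to be found in the camera images.
- empty_bowl: the empty garnish bowl: small round dark-green bowl, 90 mm across the rim, 36 mm high, 50 mm foot, nothing in it; one of four alike on the tray. Origin at the centre of its underside, z up, about 4 mm above the table top.
- empty_bowl_rim (a point): centre of the empty bowl's mouth, level with its rim, 36 mm above its underside (about 40 mm above the table). Pointing at the bowl means being just above this point.
- lime_prep: the bowl of limes: round bare-steel prep bowl, 140 mm across the rim, 58 mm high, heaped with green limes of 40 mm. It stands on the table. Origin at the centre of its underside, z up.
- limes_top (a point): top of the heap of limes, on the bowl's axis, 89 mm above the table. Pointing at the limes means being just above this point.
- tray: round white enamel serving tray with a red rim, 320 mm across, rim 18 mm high, fixed to the table at an arbitrary yaw; the four small bowls stand about 100 mm from its centre, around the sauce jar. Origin at the centre of its underside.
- sauce_jar: brown sauce jar with a brass-coloured cap at the tray's centre, 52 mm diameter, 70 mm high (top about 74 mm above the table). Origin at the centre of its underside. Not to be touched.
- shallot_bowl: small dark-green bowl on the tray, same as the empty one (90 mm across, 36 mm high) but holding small red-purple shallots; their top is about 60 mm above the bowl's underside. Origin at the centre of its underside. Not to be pointed at or touched.
- garlic_bowl: small dark-green bowl on the tray, same as the empty one (90 mm across, 36 mm high) but holding white garlic bulbs; their top is about 66 mm above the bowl's underside. Origin at the centre of its underside. Not to be pointed at or touched.
- chilli_bowl: small dark-green bowl on the tray, same as the empty one (90 mm across, 36 mm high) but holding red chillies; their top is about 46 mm above the bowl's underside. Origin at the centre of its underside. Not to be pointed at or touched.
- shallot_prep: steel prep bowl, same as that of the limes (140 mm across, 58 mm high) but heaped with red-purple shallots; their top is about 91 mm above the table. Origin at the centre of its underside. Not to be pointed at or touched.
- garlic_prep: steel prep bowl, same as that of the limes (140 mm across, 58 mm high) but heaped with white garlic bulbs; their top is about 92 mm above the table. Origin at the centre of its underside. Not to be pointed at or touched.
Mind the look-alikes: they are no part of the job. What is shaped like the empty_bowl but turquoise or yellow is not meant. Leave any blue look-alike of the lime_prep alone.

How it is judged:
By the outcome, as a careful person would: the job done as asked, in the order asked, and still so for the second after the job is handed in, with the robot touching nothing.
It also fails if it takes over 48 s, if anything falls off the work surface, if the arm or the gripper's body presses on something with over 40 N, if the wrist force passes 120 N, or if a joint passes its speed limit or range.

## Working session

There is one attempt and no reset: what is moved stays moved. The work goes in short steps, Python scripts to look and compute and a tool call to move; the robot and the scene stay as the last step left them, time stands still between calls to the robot, and variables do not carry over. Pictures are saved under pics/ and viewed, and the job is handed in when it is done.

Besides the shell and the picture viewer there is one more tool, called after ">>>" as a command line: name --argument value ..., lists and objects as JSON in quotes. apply_moves: Moves the arm, as the interface text tells. Its arguments: {"type":"object","properties":{"plan":{"type":"array"},"squeeze":{"type":"number"}},"required":["plan"]}

```bash
mkdir -p pics
python3 - <<'E'
from plant import *
import cv2,numpy as np,pickle
d={}
for n in("scene","top"):
    c=capture(n);d[n]=c;cv2.imwrite(f"pics/{n}1.png",c["pixels"][:,:,::-1]);print(n,c["vertical_fov"],c["cx"],c["cy"],c["R"],c["t"])
pickle.dump(d,open("c1.pkl","wb"))
print(read_state())
E
```

```text
scene 49.49363379824478 324.7069046120964 234.00706413636124 [[ 0.78503026  0.61922401  0.01700354]
 [ 0.43027452 -0.52532899 -0.73409352]
 [-0.44563588  0.58360181 -0.67883546]] [-310.40953049 -176.23158504 1382.8315004 ]
top 43.5269962540534 319.0571979744214 248.43580788937933 [[-0.0243608  -0.99949804  0.02025411]
 [-0.98332896  0.02030499 -0.18069825]
 [ 0.18019629 -0.02431841 -0.98333001]] [ -70.07965729  467.47008063 1537.26395416]
{'time_s': 0.1, 'joint_pos': array([-1.50436886e+00,  3.13372733e-01,  1.49833127e+00, -6.13079201e-07,
        1.33100833e+00, -2.23387957e-01]), 'qd': array([-0.00114531, -0.00119899, -0.002696  , -0.00054798,  0.00164911,
        0.00049983]), 'joint_torque': array([ 1.52421122e-03, -4.02812898e+01, -2.52649659e+01,  6.94553554e-02,
        3.42153094e-02, -6.16701254e-05]), 'position': array([ 150.01240225, -502.89828099,  246.24043459]), 'tool_rot': array([-3.14050066e+00, -2.47468872e-04,  2.89815430e-01]), 'force': array([ 0.01475051, -0.00626945, -0.22343484]), 'wrist_torque': array([ 0.01297629,  0.05603499, -0.03450356]), 'opening': 0.9986716780494768}
```

```bash
ls -la .
```

```text
total 4216
drwxr-xr-x  3 agent agent    4096 Dec  7 05:57 .
drwxr-xr-x 23 root  root     4096 Dec  7 05:57 ..
-rw-r--r--  1 agent agent 4301638 Dec  7 05:57 c1.pkl
drwxr-xr-x  2 agent agent    4096 Dec  7 05:57 pics
```

View pics/scene1.png

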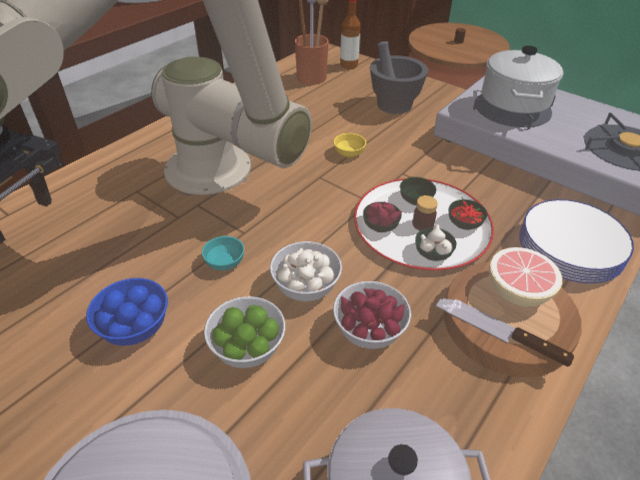

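View pics/top1.png

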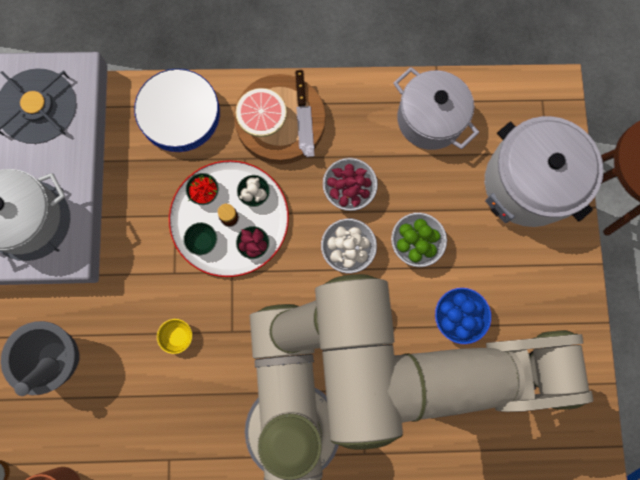

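The empty bowl is at about (200,239) in the top view and (418,191) in the scene view. The limes are at about (419,239) and (246,332). Next I measure both, using colour masks and depth.

```bash
cat > h.py <<'E'
import numpy as np,cv2,pickle
def K(c): return 240/np.tan(np.radians(c["vertical_fov"]/2))
def cloud(c):
    f=K(c);v,u=np.mgrid[0:480,0:640];z=c["range_z"].astype(float)
    P=np.stack([(u-c["cx"])*z/f,(v-c["cy"])*z/f,z],-1)-c["t"]
    return P@c["R"]
def ray(c,u,v,h):
    d=c["R"].T@np.array([(u-c["cx"])/K(c),(v-c["cy"])/K(c),1]);o=-c["R"].T@c["t"]
    return o+d*(h-o[2])/d[2]
def circ(xy):
    A=np.c_[2*xy,np.ones(len(xy))];s=np.linalg.lstsq(A,(xy**2).sum(1),rcond=None)[0]
    return s[:2],np.sqrt(s[2]+s[:2]@s[:2])
E
python3 - <<'E'
from h import *
d=pickle.load(open("c1.pkl","rb"))
roi={"top":{"empty":(200,239,24),"limes":(419,239,32),"garlicp":(348,246,32),"shalp":(350,184,32),"shal":(252,243,22),"garl":(253,190,22),"chil":(202,190,22),"jar":(227,214,13)},
"scene":{"empty":(418,191,24),"limes":(246,332,46)}}
for n in roi:
    c=d[n];P=cloud(c);hsv=cv2.cvtColor(c["pixels"],cv2.COLOR_RGB2HSV);v,u=np.mgrid[0:480,0:640]
    for k,(a,b,r) in roi[n].items():
        m=((u-a)**2+(v-b)**2<r*r)&(c["range_z"]>0)
        h=56 if k in("limes","garlicp","shalp") else 38
        if k=="jar":
            q=P[m&(P[...,2]>68)];print(n,k,q.mean(0).round(1),q[:,2].max());continue
        if h==38: mm=m&(hsv[...,2]<80)
        else: mm=m&(P[...,2]>25)
        no,lab,st,_=cv2.connectedComponentsWithStats(mm.astype(np.uint8));L=1+st[1:,4].argmax();mm=lab==L
        cn=max(cv2.findContours(mm.astype(np.uint8),cv2.RETR_EXTERNAL,cv2.CHAIN_APPROX_NONE)[0],key=len)[:,0]
        hull=cv2.convexHull(cn)[:,0].astype(float)
        X=np.array([ray(c,x,y,h+2)[:2] for x,y in hull]);cc,R=circ(X)
        z=P[m][:,2]
        rp=P[m&(abs(P[...,2]-h-1)<2.5)];c2=circ(rp[:,:2]) if len(rp)>8 else None
        print(n,k,"ray circle",cc.round(1),R.round(1),"depth rim",c2,len(rp),"z pct",np.percentile(z,[1,50,99]).round(1),hsv[b,a])
E
```

```text
top empty ray circle [499.6 232.1] 41.7 depth rim (array([499.44152467, 230.93458791]), np.float64(41.95558347965556)) 86 z pct [-3.   8.8 44.6] [ 73 158  58]
top limes ray circle [ 482.5 -342.8] 71.9 depth rim (array([ 483.73059127, -344.32746218]), np.float64(57.85751770900414)) 389 z pct [-6.7 52.1 91.4] [ 43 205  92]
top garlicp ray circle [ 470.1 -158.1] 71.8 depth rim (array([ 471.89683564, -159.76379954]), np.float64(55.72244210567059)) 481 z pct [ -5.8  49.8 652.2] [ 20  26 226]
top shalp ray circle [ 636.6 -166.9] 71.8 depth rim (array([ 638.79596293, -167.78858686]), np.float64(56.90359348989198)) 438 z pct [-6.6 50.1 91.5] [173 176  94]
top shal ray circle [486.9  94.7] 41.8 depth rim (array([487.63759185,  94.17848324]), np.float64(38.0185209816965)) 160 z pct [-3.5 28.1 68.8] [174 178 109]
top garl ray circle [627.9  92.3] 41.8 depth rim (array([629.60765039,  92.08183715]), np.float64(37.6184617082662)) 146 z pct [-2.5 18.2 72.4] [ 18  31 199]
top chil ray circle [636. 229.] 42.3 depth rim (array([637.46295067, 228.02057601]), np.float64(33.88804506078825)) 174 z pct [-3.6 26.4 51.5] [  1 235 176]
top jar [561.9 158.3  74.3] 85.9961028620156
scene empty ray circle [502.5 223.7] 47.5 depth rim (array([504.28338718, 224.08275671]), np.float64(47.107816094306315)) 112 z pct [-3.2 15.4 75.2] [35 44 70]
scene limes ray circle [ 483.6 -343.7] 74.1 depth rim (array([ 478.20542777, -338.86840617]), np.float64(60.97901124042821)) 921 z pct [-3.3 48.5 88.1] [ 44 124 146]
```

Run:
```python
from h import *
d=pickle.load(open("c1.pkl","rb"))
out=[]
for n,(a,b,r) in {"top":(200,239,26),"scene":(418,191,26)}.items():
    c=d[n];hsv=cv2.cvtColor(c["pixels"],cv2.COLOR_RGB2HSV);v,u=np.mgrid[0:480,0:640]
    mm=((u-a)**2+(v-b)**2<r*r)&(hsv[...,0]>55)&(hsv[...,0]<95)&(hsv[...,1]>70)&(hsv[...,2]<150)
    no,lab,st,_=cv2.connectedComponentsWithStats(mm.astype(np.uint8));L=1+st[1:,4].argmax();mm=lab==L;print(n,st[L])
    cn=max(cv2.findContours(mm.astype(np.uint8),cv2.RETR_EXTERNAL,cv2.CHAIN_APPROX_NONE)[0],key=len)
    hull=cv2.convexHull(cn)[:,0].astype(float)
    print(hull.astype(int).tolist())
    X=np.array([ray(c,x,y,40)[:2] for x,y in hull])
    # scene: only the far/top half of the contour is rim for sure
    print("all",circ(X)); 
    if n=="scene":
        s=hull[:,1]<193; print("upper",circ(X[s]))
    im=c["pixels"][:,:,::-1].copy();cv2.drawContours(im,[cn],-1,(0,0,255),1)
    for p in([499.6,232,40],[502,224,40]):
        q=c["R"]@p+c["t"];print(p,K(c)*q[:2]/q[2]+[c["cx"],c["cy"]])
    out.append(cv2.resize(np.hstack([c["pixels"][b-40:b+40,a-40:a+40,::-1],im[b-40:b+40,a-40:a+40]]),None,fx=3.5,fy=3.5,interpolation=0))
cv2.imwrite("pics/crop1.png",np.vstack(out))
```

```text
top [185 224  31  30 742]
[[205, 224], [209, 226], [212, 229], [214, 232], [215, 234], [215, 241], [214, 244], [213, 246], [210, 250], [204, 253], [196, 253], [191, 251], [187, 247], [185, 243], [185, 236], [186, 233], [187, 231], [190, 227], [193, 225], [196, 224]]
all (array([499.71072765, 232.0940568 ]), np.float64(40.43553823209814))
[499.6, 232, 40] [200.01923359 238.43697959]
[502, 224, 40] [203.08081378 237.48299821]Traceback (most recent call last):
  File "<stdin>", line 7, in <module>
ValueError: attempt to get argmax of an empty sequence
```

Run:
```python
from h import *
d=pickle.load(open("c1.pkl","rb"))
out=[]
for n,(a,b) in {"top":(200,239),"scene":(418,191)}.items():
    c=d[n];im=c["pixels"][:,:,::-1][b-40:b+40,a-40:a+40];im=cv2.resize(im,None,fx=3.5,fy=3.5,interpolation=0);o=im.copy()
    for p,col in(([499.6,232],(0,0,255)),([502,224],(255,255,0))):
        for t in np.linspace(0,6.28,60):
            q=c["R"]@[p[0]+45*np.cos(t),p[1]+45*np.sin(t),40]+c["t"];w=(K(c)*q[:2]/q[2]+[c["cx"]-a+40.5,c["cy"]-b+40.5])*3.5
            cv2.circle(o,(int(w[0]),int(w[1])),1,col,-1)
    out.append(np.hstack([im,o]))
cv2.imwrite("pics/crop1.png",np.vstack(out))
```

```text
(no output)
```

View pics/crop1.png

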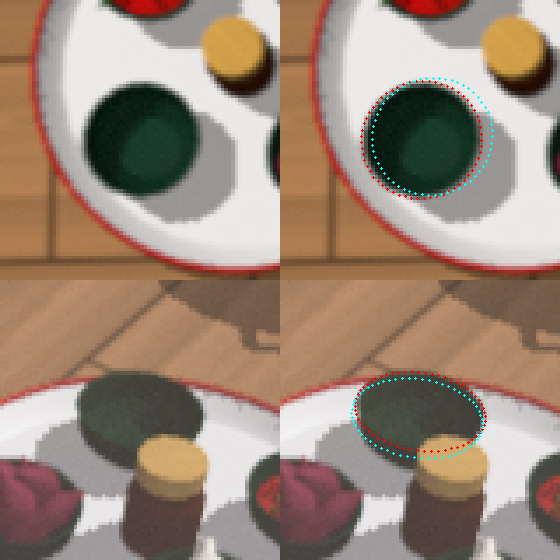

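The red circle (500, 231.5, rim z 40) fits the bowl in both views; the other candidate was skewed by a shadow. The limes are at (483, -343.5), and both views agree. I'll travel high with the fingers closed.

>>> apply_moves --plan '[{"translation": [17.5, 36.7, 0], "spin": 0, "fingers": 0}, {"translation": [17.5, 36.7, 0], "spin": 0, "fingers": 0}, {"translation": [17.5, 36.7, 0], "spin": 0, "fingers": 0}, {"translation": [17.5, 36.7, 0], "spin": 0, "fingers": 0}, {"translation": [17.5, 36.7, 0], "spin": 0, "fingers": 0}]'

```text
time_s: 0.72
position: [237.9, -318.3, 246.5]
tool_rot: [-3.141, -0.0, 0.29]
force: [0.6, -0.4, -0.0]
opening: 0.457
```

>>> apply_moves --plan '[{"translation": [17.5, 36.7, 0], "spin": 0, "fingers": 0}, {"translation": [17.5, 36.7, 0], "spin": 0, "fingers": 0}, {"translation": [17.5, 36.7, 0], "spin": 0, "fingers": 0}, {"translation": [17.5, 36.7, 0], "spin": 0, "fingers": 0}, {"translation": [17.5, 36.7, 0], "spin": 0, "fingers": 0}]'

```text
time_s: 1.35
position: [325.3, -134.8, 246.6]
tool_rot: [-3.141, 0.0, 0.289]
force: [-0.6, -0.4, 0.2]
opening: 0.006
```

>>> apply_moves --plan '[{"translation": [17.5, 36.7, 0], "spin": 0, "fingers": 0}, {"translation": [17.5, 36.7, 0], "spin": 0, "fingers": 0}, {"translation": [17.5, 36.7, 0], "spin": 0, "fingers": 0}, {"translation": [17.5, 36.7, 0], "spin": 0, "fingers": 0}, {"translation": [17.5, 36.7, 0], "spin": 0, "fingers": 0}]'

```text
time_s: 1.98
position: [412.8, 48.8, 246.6]
tool_rot: [-3.141, 0.0, 0.29]
force: [0.6, -1.1, 0.5]
opening: 0.003
```

>>> apply_moves --plan '[{"translation": [17.5, 36.7, 0], "spin": 0, "fingers": 0}, {"translation": [17.5, 36.7, 0], "spin": 0, "fingers": 0}, {"translation": [17.5, 36.7, 0], "spin": 0, "fingers": 0}, {"translation": [17.5, 36.7, 0], "spin": 0, "fingers": 0}, {"translation": [17.5, 36.7, 0], "spin": 0, "fingers": 0}]'

```text
time_s: 2.6
position: [500.3, 232.2, 246.4]
tool_rot: [-3.142, 0.001, 0.29]
force: [0.0, -0.6, 0.1]
opening: 0.004
```

Down 168.5 to TCP z = 78, which puts the fingertips at 70.

>>> apply_moves --plan '[{"translation": [0, -0.5, -40], "spin": 0, "fingers": 0}, {"translation": [0, 0, -40], "spin": 0, "fingers": 0}, {"translation": [0, 0, -40], "spin": 0, "fingers": 0}, {"translation": [0, 0, -30], "spin": 0, "fingers": 0}, {"translation": [0, 0, -18.5], "spin": 0, "fingers": 0}]'

```text
time_s: 3.22
position: [499.3, 230.2, 76.4]
tool_rot: [-3.141, 0.003, 0.29]
force: [-0.4, 0.4, 1.3]
opening: 0.007
```

Run:
```python
from plant import *
from h import *
ims=[]
for n in("scene","top"):
    c=capture(n);im=c["pixels"][:,:,::-1].copy()
    q=c["R"]@[500,231.5,40]+c["t"];w=K(c)*q[:2]/q[2]+[c["cx"],c["cy"]];a,b=w.astype(int);print(n,w)
    ims.append(cv2.resize(im[b-90:b+50,a-70:a+70],(390,390)))
cv2.imwrite("pics/p2.png",np.hstack(ims)); print(read_state()["position"],read_state()["time_s"])
```

```text
scene [417.5673611  187.98596441]
top [200.21172319 238.28422833]
[498.85157069 230.08558368  76.19336395] 3.325
```

View pics/p2.png

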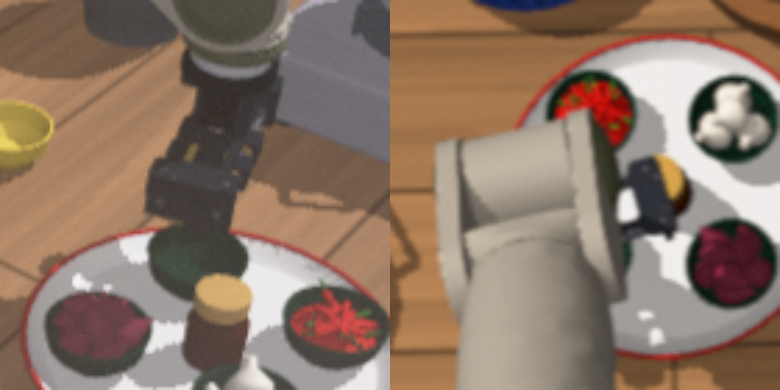

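The fingers are above the empty bowl and touch nothing. The jar and neighbouring bowls are clear. Small correction, then hold.

>>> apply_moves --plan '[{"translation": [1, 1, 2], "spin": 0, "fingers": 0}, {"translation": [0, 0, 0], "spin": 0, "fingers": 0}, {"translation": [0, 0, 0], "spin": 0, "fingers": 0}, {"translation": [0, 0, 0], "spin": 0, "fingers": 0}, {"translation": [0, 0, 0], "spin": 0, "fingers": 0}]'

```text
time_s: 3.95
position: [501.0, 231.4, 80.3]
tool_rot: [-3.142, -0.0, 0.29]
force: [0.1, 0.8, -0.2]
opening: 0.006
```

>>> apply_moves --plan '[{"translation": [0, 0, 0], "spin": 0, "fingers": 0}, {"translation": [0, 0, 0], "spin": 0, "fingers": 0}, {"translation": [0, 0, 0], "spin": 0, "fingers": 0}, {"translation": [0, 0, 0], "spin": 0, "fingers": 0}, {"translation": [0, 0, 0], "spin": 0, "fingers": 0}]'

```text
time_s: 4.58
position: [501.0, 231.4, 80.2]
tool_rot: [-3.142, 0.0, 0.29]
force: [0.3, 0.4, -0.4]
opening: 0.006
```

>>> apply_moves --plan '[{"translation": [0, 0, 0], "spin": 0, "fingers": 0}, {"translation": [0, 0, 0], "spin": 0, "fingers": 0}, {"translation": [0, 0, 0], "spin": 0, "fingers": 0}, {"translation": [0, 0, 0], "spin": 0, "fingers": 0}, {"translation": [0, 0, 0], "spin": 0, "fingers": 0}]'

```text
time_s: 5.2
position: [501.0, 231.4, 80.2]
tool_rot: [-3.142, -0.0, 0.29]
force: [0.3, -0.3, 0.1]
opening: 0.005
```

>>> apply_moves --plan '[{"translation": [0, 0, 0], "spin": 0, "fingers": 0}, {"translation": [0, 0, 0], "spin": 0, "fingers": 0}, {"translation": [0, 0, 0], "spin": 0, "fingers": 0}, {"translation": [0, 0, 0], "spin": 0, "fingers": 0}, {"translation": [0, 0, 0], "spin": 0, "fingers": 0}]'

```text
time_s: 5.82
position: [501.0, 231.4, 80.2]
tool_rot: [-3.142, 0.0, 0.29]
force: [-0.2, 0.2, 0.3]
opening: 0.005
```

>>> apply_moves --plan '[{"translation": [0, 0, 0], "spin": 0, "fingers": 0}, {"translation": [0, 0, 0], "spin": 0, "fingers": 0}, {"translation": [0, 0, 0], "spin": 0, "fingers": 0}, {"translation": [0, 0, 0], "spin": 0, "fingers": 0}, {"translation": [0, 0, 0], "spin": 0, "fingers": 0}]'

```text
time_s: 6.45
position: [501.0, 231.4, 80.2]
tool_rot: [-3.142, 0.0, 0.29]
force: [0.6, 0.2, -0.3]
opening: 0.003
```

>>> apply_moves --plan '[{"translation": [0, 0, 25], "spin": 0, "fingers": 0}, {"translation": [0, 0, 40], "spin": 0, "fingers": 0}, {"translation": [0, 0, 45], "spin": 0, "fingers": 0}, {"translation": [0, 0, 40], "spin": 0, "fingers": 0}, {"translation": [0, 0, 25], "spin": 0, "fingers": 0}]'

```text
time_s: 7.08
position: [501.2, 231.5, 257.3]
tool_rot: [3.141, -0.002, 0.29]
force: [0.8, -0.6, -1.3]
opening: 0.001
```

>>> apply_moves --plan '[{"translation": [-1.2, -38.3, 0], "spin": 0, "fingers": 0}, {"translation": [-1.2, -38.3, 0], "spin": 0, "fingers": 0}, {"translation": [-1.2, -38.3, 0], "spin": 0, "fingers": 0}, {"translation": [-1.2, -38.3, 0], "spin": 0, "fingers": 0}, {"translation": [-1.2, -38.3, 0], "spin": 0, "fingers": 0}]'

```text
time_s: 7.7
position: [494.8, 38.7, 255.3]
tool_rot: [3.142, -0.0, 0.29]
force: [-0.2, -0.8, -0.1]
opening: 0.004
```

>>> apply_moves --plan '[{"translation": [-1.2, -38.3, 0], "spin": 0, "fingers": 0}, {"translation": [-1.2, -38.3, 0], "spin": 0, "fingers": 0}, {"translation": [-1.2, -38.3, 0], "spin": 0, "fingers": 0}, {"translation": [-1.2, -38.3, 0], "spin": 0, "fingers": 0}, {"translation": [-1.2, -38.3, 0], "spin": 0, "fingers": 0}]'

```text
time_s: 8.32
position: [488.8, -152.9, 255.3]
tool_rot: [3.142, -0.0, 0.29]
force: [0.2, 0.6, -0.4]
opening: 0.005
```

>>> apply_moves --plan '[{"translation": [-1.2, -38.3, 0], "spin": 0, "fingers": 0}, {"translation": [-1.2, -38.3, 0], "spin": 0, "fingers": 0}, {"translation": [-1.2, -38.3, 0], "spin": 0, "fingers": 0}, {"translation": [-1.2, -38.3, 0], "spin": 0, "fingers": 0}, {"translation": [-1.2, -38.3, 0], "spin": 0, "fingers": 0}]'

```text
time_s: 8.95
position: [482.8, -344.4, 255.2]
tool_rot: [-3.142, -0.0, 0.29]
force: [0.5, 0.1, -0.2]
opening: 0.007
```

Down 127 to TCP z = 128, which puts the fingertips at 120 (31 above the limes).

>>> apply_moves --plan '[{"translation": [0, 0, -30], "spin": 0, "fingers": 0}, {"translation": [0, 0, -40], "spin": 0, "fingers": 0}, {"translation": [0, 0, -35], "spin": 0, "fingers": 0}, {"translation": [0, 0, -17], "spin": 0, "fingers": 0}, {"translation": [0, 0, -5], "spin": 0, "fingers": 0}]'

```text
time_s: 9.57
position: [483.0, -343.1, 128.0]
tool_rot: [-3.141, 0.0, 0.29]
force: [0.1, 0.1, 0.4]
opening: 0.002
```

>>> apply_moves --plan '[{"translation": [0, 0, 0], "spin": 0, "fingers": 0}, {"translation": [0, 0, 0], "spin": 0, "fingers": 0}, {"translation": [0, 0, 0], "spin": 0, "fingers": 0}, {"translation": [0, 0, 0], "spin": 0, "fingers": 0}, {"translation": [0, 0, 0], "spin": 0, "fingers": 0}]'

```text
time_s: 10.2
position: [483.0, -343.1, 128.3]
tool_rot: [3.141, -0.0, 0.29]
force: [0.3, 0.1, -0.1]
opening: 0.004
```

>>> apply_moves --plan '[{"translation": [0, 0, 0], "spin": 0, "fingers": 0}, {"translation": [0, 0, 0], "spin": 0, "fingers": 0}, {"translation": [0, 0, 0], "spin": 0, "fingers": 0}, {"translation": [0, 0, 0], "spin": 0, "fingers": 0}, {"translation": [0, 0, 0], "spin": 0, "fingers": 0}]'

```text
time_s: 10.82
position: [483.0, -343.1, 128.2]
tool_rot: [3.142, 0.0, 0.29]
force: [0.2, 0.2, -0.4]
opening: 0.006
```

>>> apply_moves --plan '[{"translation": [0, 0, 0], "spin": 0, "fingers": 0}, {"translation": [0, 0, 0], "spin": 0, "fingers": 0}, {"translation": [0, 0, 0], "spin": 0, "fingers": 0}, {"translation": [0, 0, 0], "spin": 0, "fingers": 0}, {"translation": [0, 0, 0], "spin": 0, "fingers": 0}]'

```text
time_s: 11.45
position: [483.0, -343.1, 128.2]
tool_rot: [-3.142, 0.0, 0.29]
force: [-1.0, 0.0, 0.3]
opening: 0.005
```

>>> apply_moves --plan '[{"translation": [0, 0, 0], "spin": 0, "fingers": 0}, {"translation": [0, 0, 0], "spin": 0, "fingers": 0}, {"translation": [0, 0, 0], "spin": 0, "fingers": 0}, {"translation": [0, 0, 0], "spin": 0, "fingers": 0}, {"translation": [0, 0, 0], "spin": 0, "fingers": 0}]'

```text
time_s: 12.08
position: [483.0, -343.1, 128.2]
tool_rot: [-3.142, 0.0, 0.29]
force: [-0.3, 0.3, 0.4]
opening: 0.007
```

>>> apply_moves --plan '[{"translation": [0, 0, 0], "spin": 0, "fingers": 0}, {"translation": [0, 0, 0], "spin": 0, "fingers": 0}, {"translation": [0, 0, 0], "spin": 0, "fingers": 0}, {"translation": [0, 0, 0], "spin": 0, "fingers": 0}, {"translation": [0, 0, 0], "spin": 0, "fingers": 0}]'

```text
time_s: 12.7
position: [483.0, -343.1, 128.2]
tool_rot: [3.142, -0.0, 0.29]
force: [-0.4, -0.7, 0.3]
opening: 0.006
```

Run:
```python
from plant import *
from h import *
ims=[]
for n in("scene","top"):
    c=capture(n);im=c["pixels"][:,:,::-1].copy()
    ims.append(cv2.resize(im,(400,300)))
    if n=="scene": ims.append(cv2.resize(im[210:390,130:370],(400,300)))
cv2.imwrite("pics/p3.png",np.vstack([np.hstack([ims[0],ims[2]]),np.hstack([ims[1],ims[1]*0])])); print(read_state()["position"],read_state()["time_s"])
```

```text
[ 483.01355203 -343.13259236  128.21613685] 12.8
```

View pics/p3.png

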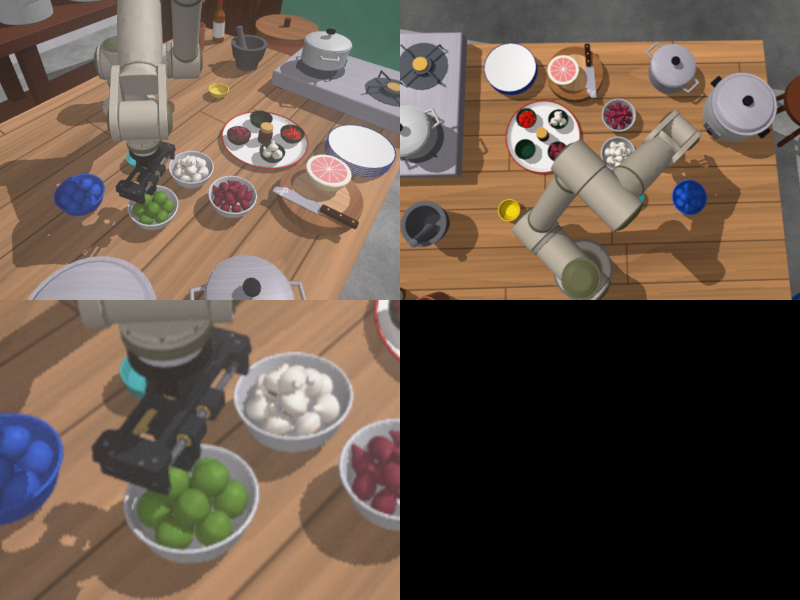

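The picture shows the gripper hovering over the limes, with nothing disturbed and contact force about zero.

```bash
python3 -c "
from plant import *
print(job_done())"
```

```text
the job is handed in; nothing more can be done
None
```

I pointed at the empty bowl and then at the limes, and handed the job in at 12.8 s with the arm still pointing at the limes.

- **Empty bowl:** with the fingers closed, I held the fingertips about 32 mm above the middle of its mouth for over 2.5 s. The tool was at (501, 231), and I measured the bowl at (500, 231.5).
- **Limes:** I held the fingertips about 31 mm above the top of the heap for just over 3 s. The tool was at (483, -343), and the bowl's measured centre was (483, -343.5).
- **Other bowls:** the fingertips stayed about 240 mm or more above the table whenever they passed over them.
- **Contact:** every force reading I took was within sensor noise (under about 2 N). The last pictures showed nothing moved.

**Checks that disagreed:**
- The first measurement of the empty bowl in the scene view was about 8 mm off from the top view, because the mask caught a shadow and part of the jar. The rim circle drawn at the top-view position fitted both views, so I used that.
- My first reading after coming down over the bowl was about 2 mm low, taken while the arm was still settling. I corrected for it, which left the tips 32 mm up rather than 30 mm.

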